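# Reset the pin-sizing counter and size the first dowel

## Robot

A 7-joint arm with a two-finger parallel gripper is mounted at the origin on a cart in front of the work surface, level with it; the furniture and walls round the work are solid. World frame = base frame: x ahead of the robot, y to its left, z up, the work surface at z = 0. Lengths are in m, angles in rad, forces in N, time in s.
With the tool pointing down it reaches from about 0.4 to 0.85 m from the base axis. Payload 10.4 kg.
Tool frame: the origin (TCP) lies where the fingers leave the gripper's body, on its centre line; the fingertips stand 73 mm ahead of it and the grasp point (between the pads) lies 54 mm ahead of it; z points along the fingers, y is the line along which they close (so a half turn about z gives the same grasp; the last joint's range is limited). The gripper opens to 85 mm and grips with 20 to 120 N. Pads are 22 mm wide; open, the fingers measure 114 mm over their backs; the gripper's body (76 mm by 85 mm) begins 54 mm behind the grasp point. The pads swing forward as they close: fully open they stand 13 mm farther back than shut.
Start: joints at [-1.256, 0.332, -0.065, 1.46, 0.022, 1.35, -0.088], TCP at [0.207, 0.59, 0.304] pointing down, gripper open.
Joint ranges: [-2.6, 2.6], [-0.5, 2.12], [-1.47, 1.34], [0.16, 2.42], [-1.27, 4.41], [0.06, 2.06], [-2.6, 2.6]. Speed limits (rad/s): [2.22, 2.22, 2.79, 2.79, 3.14, 3.14, 3.14].

## Interface

Orientations are given as a unit quaternion [x, y, z, w].
In Python, from workcell import manip, camera gives the robot as it stands. The module is installed in compiled form; this text tells all that it offers.
- The arm moves only by the shell command python3 -m creep 'ROWS' [OPENING] [FORCE]. ROWS is JSON, a list of rows, each a list of 2 entries, a list of its own where there are three numbers: the shift along the tool's x, y, z in mm, then the turn about the tool's z in rad. In form: [[[tx, ty, tz], twist], ...]. A call has 1 to 5 rows; each row is the pose to reach, as a shift and turn from the pose commanded when the call began, along the tool's axes at that moment; what a row does not reach only later rows make up. A row lasts 1/12 s, in which the tool goes at most 41.7 mm and 7.16 degrees, less where a joint would pass 70% of its speed; a pose out of reach is approached as far as the arm can. A call with a gripper value outside its range is refused whole. OPENING is the opening, from 0 (shut) to 1 (fully open), set as the call begins (- or left out, the last holds). The fingers move at their own pace and stop on an object; FORCE is the grip in N (left out, the last holds). Time passes only in rows, so rows that repeat a pose let the fingers close. It gives the time, the measured TCP pose, the force, the opening and the grip force at its end, in the units of the state.
- manip.get_obs(): the state, without advancing time (a new reading comes with each control period).
- camera(name): name is "scene" or "top" or "wrist"; returns a dict with "pixels" (420x560x3 uint8, red, green, blue), "z_map" (420x560 float32, m along the optical axis (not along the pixel's ray), 0 where there is no reading), "fx", "fy", "cx", "cy" (pixels), "extrinsics" (4x4, takes a point from world to camera coordinates). Camera axes: x right, y down, z forward; pixel columns grow to the right and rows downward; lengths in m; the calibration is good to about 2 mm. A picture is of the moment at which its call begins.
- manip.hand_in(): hands the job in; it is judged then, once.
The state is a dict: "clock": time; "joint_pos": joint angles; "joint_velocities": joint speeds; "tau": joint torques, N m; "position": TCP position; "ee_rot": TCP orientation; "ft_force": force on the tool from outside, world axes, zero at the start; "torque": the same for the moment, N m; "grip_width": opening from 0.0 (shut) to 1.0 (fully open); "grasp_force": force on a finger pad.
Only numpy, scipy, OpenCV 4.12 (cv2) and the standard library are available. Lean on these libraries where they do the work, as an engineer would, in place of code of your own. Each camera call takes 0.05 s, during which the arm holds its last target. There are 200 camera calls.

## Task

Start a new batch on the pin-sizing counter: lift the orange stylus out of its rack, push the red reset button at the bottom of its little bore all the way in with the stylus tip and hold it in for one second, then hang the stylus back in the rack by its collar. After that, put the brass dowel into the hole of the graded row that matches its diameter, right down to the bottom, and let go. Leave the other loose things standing where they are.

Things in the scene. Friction and masses are not known exactly. Their poses are not given: they have to be found in the camera images.
- counter: Pin-sizing counter, a fixed aluminium block 80 (x) x 200 (y) x 40 mm (z) on a black base; origin at the centre of its underside on the bench, z up. It is turned up to 0.12 rad. In its flat top are, along its own y from + to -, three graded holes (14, 18 and 22 mm wide as bored, for 12, 16 and 20 mm pins), then a small bore with the red reset button in it, with a dark display behind the bore (display stands 3 mm proud).
- bore_mouth (a point): Centre of the 15 mm wide mouth of the reset button's bore, level with the counter's top (40 mm above the bench). Axes as the counter. The button, 12 mm in diameter, has its flat top 11 mm below this point; too deep and narrow for fingers.
- reset_button (a joint): Travel of the red reset button: 0 = out, 0.006 m = fully in (stop). It moves straight down. The spring takes 1 N to start and 4.9 N at the stop; it springs back when freed.
- hole_small (a point): Centre of the mouth of the smallest hole (14 mm wide, for 12 mm pins; one dot behind it), on the counter's top; all three holes are straight, 28 mm deep, with a 2 mm chamfer.
- hole_mid (a point): Centre of the mouth of the middle hole (18 mm wide, for 16 mm pins; two dots behind it), on the counter's top, 28 mm deep.
- hole_large (a point): Centre of the mouth of the largest hole (22 mm wide, for 20 mm pins; three dots behind it), on the counter's top, 28 mm deep.
- rack: Fixed blue stylus rack on a dark 90 x 80 mm foot; origin on the bench under the place where the stylus hangs. A flat fork, 8 mm thick, 56 mm wide (y), its top 85 mm above the bench, has a 14 mm wide slot along the rack's x, open towards the rack's -x (24 mm ahead of the origin) and closed 9 mm behind the origin, where the upright stands. Nothing rises above the fork.
- rack_seat (a point): The point in the slot, at the height of the fork's top (85 mm above the bench), where the underside of the stylus's collar rests. Axes as the rack.
- stylus: Stylus, 50 g, hanging upright in the rack; origin at the centre of the underside of its black collar, z up along the handle. Orange round handle 18 mm in diameter from 5 to 63 mm above the origin (grip it there); collar 28 mm in diameter, 5 mm thick; steel pin 6.4 mm in diameter reaching 56 mm below the origin.
- stylus_tip (a point): Lower end of the stylus's steel pin, 56 mm below the stylus's origin.
- brass_dowel: Yellow brass dowel, 16 mm in diameter, 75 mm long, 70 to 140 g, standing upright on the bench; origin at the centre of its lower end, z up along it. Lower end chamfered.
- steel_dowel: Dark steel dowel, 20 mm in diameter, 75 mm long, standing upright near the brass one; origin at the centre of its lower end. Not to be moved.
- bush: Yellowish flanged bush, 36 mm across and 28 mm high, loose on the bench; origin at the centre of its underside. Not to be moved.
- tin: Round dark blue tin, 57 mm across and 44 mm high, loose on the bench; origin at the centre of its underside. Not to be moved.
- glue: Red bottle with a white nozzle, 34 mm across and 95 mm high, loose on the bench; origin at the centre of its underside. Not to be moved.
Things that resemble listed ones, but are neither listed nor needed, are in the scene too. Leave any green look-alike of the stylus alone.

How it is judged:
By the outcome, as a careful person would: the job done as asked, in the order asked, and still so for the second after the job is handed in, with the robot touching nothing.
It also fails if it takes over 61 s, if anything falls off the work surface, if the arm or the gripper's body presses on something with over 40 N, if the wrist force passes 120 N, or if a joint passes its speed limit or range.

## Working session

There is one attempt and no reset: what is moved stays moved. The work goes in short steps, Python scripts to look and compute and a shell command to move; the robot and the scene stay as the last step left them, time stands still between calls to the robot, and variables do not carry over. Pictures are saved under pics/ and viewed, at most 10 in all, crops included, and the job is handed in when it is done.

```bash
mkdir -p pics; cat > h.py <<'E'
import numpy as np, cv2, pickle
from workcell import manip, camera
def snap(n,tag):
    c=camera(n); pickle.dump(c,open(f'pics/{tag}.pkl','wb')); cv2.imwrite(f'pics/{tag}.png',c['pixels'][:,:,::-1]); return c
def load(tag): return pickle.load(open(f'pics/{tag}.pkl','rb'))
def world(c,u,v,z=None):
    E=np.linalg.inv(c['extrinsics']); r=np.array([(u-c['cx'])/c['fx'],(v-c['cy'])/c['fy'],1.])
    d=E[:3,:3]@r; o=E[:3,3]
    if z is None: return o+d*c['z_map'][int(round(v)),int(round(u))]
    return o+d*(z-o[2])/d[2]
E
python3 - <<'E'
from h import *
o=manip.get_obs(); print(o)
for n in('scene','top'):
    c=snap(n,n+'1'); print(n,c['fx'],np.linalg.inv(c['extrinsics']).round(3).tolist())
a=cv2.imread('pics/scene1.png')
E
```

```text
{'clock': 0.0, 'joint_pos': array([-1.255611  ,  0.33289083, -0.06469311,  1.46093394,  0.02158388,
        1.34992694, -0.08850086]), 'joint_velocities': array([-0.00209388, -0.0012818 ,  0.00192393, -0.00197758, -0.00100824,
       -0.00014692,  0.00019834]), 'tau': array([ 1.38843880e-04, -6.25450373e+01,  4.91252658e-02, -3.91591287e+01,
        1.61745551e-02,  1.00740461e-02, -2.16354431e-05]), 'position': array([0.20703318, 0.58942066, 0.30310753]), 'ee_rot': array([ 1.68085938e-01,  9.85772074e-01, -7.25850876e-04, -9.58382796e-05]), 'ft_force': array([ 0.35812028, -0.05128838,  0.05406192]), 'torque': array([ 0.00394343,  0.03068594, -0.01289311]), 'grasp_force': 0.0, 'grip_width': 1.0018178667265683}
scene 539.3589656761101 [[-0.515, -0.34, 0.787, -0.607], [-0.857, 0.214, -0.469, 0.791], [-0.009, -0.916, -0.401, 0.671], [0.0, 0.0, 0.0, 1.0]]
top 528.0929026822154 [[0.003, -0.98, 0.198, 0.297], [-1.0, -0.006, -0.015, 0.098], [0.016, -0.198, -0.98, 1.261], [0.0, 0.0, 0.0, 1.0]]
```

View pics/top1.png

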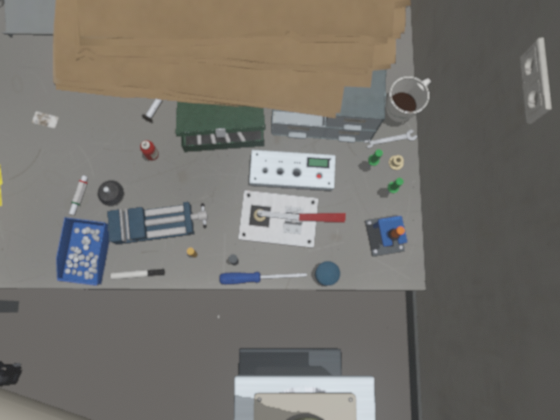

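View pics/scene1.png

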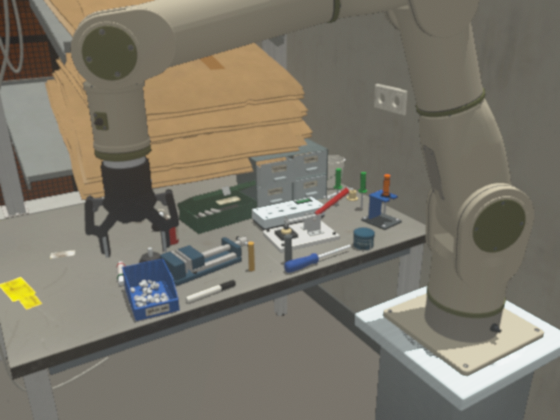

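The top view shows the counter at about (293,170), the rack with the orange stylus at (395,232), the brass dowel at (191,252), the steel one at (232,259), and green look-alikes at (375,157) and (395,186). Next I'll enlarge it.

```bash
python3 - <<'E'
from h import *
a=cv2.imread('pics/top1.png')
b=cv2.resize(a[140:290,240:420],None,fx=4.4,fy=4,interpolation=cv2.INTER_CUBIC)
b=cv2.resize(a[145:260,240:420],None,fx=4.4,fy=4.4,interpolation=cv2.INTER_CUBIC); cv2.imwrite('pics/c1.png',b)
b=cv2.resize(a[230:290,170:260],None,fx=8,fy=8,interpolation=cv2.INTER_CUBIC); cv2.imwrite('pics/c2.png',b)
c=load('top1')
for n,u,v in [('counter',293,185),('disp',318,162),('orange',400,230),('brass',191,252),('steel',232,259),('tin',327,272),('fork',388,225),('plate',275,235),('redhandle',325,217),('drawer',330,120),('g1',376,155),('g2',396,184),('shelf',250,100),('shelf2',350,95),('mug',408,90)]: print(n,world(c,u,v).round(3))
E
```

```text
counter [0.59  0.025 0.039]
disp [ 0.647 -0.035  0.04 ]
orange [ 0.467 -0.197  0.147]
brass [0.426 0.258 0.074]
steel [0.41  0.165 0.079]
tin [ 0.385 -0.052  0.041]
fork [ 0.488 -0.187  0.083]
plate [0.474 0.067 0.012]
redhandle [ 0.503 -0.042  0.099]
drawer [ 0.719 -0.054  0.132]
g1 [ 0.643 -0.158  0.117]
g2 [ 0.577 -0.202  0.11 ]
shelf [0.739 0.126 0.197]
shelf2 [ 0.766 -0.095  0.165]
mug [ 0.835 -0.262  0.039]
```

View pics/c1.png

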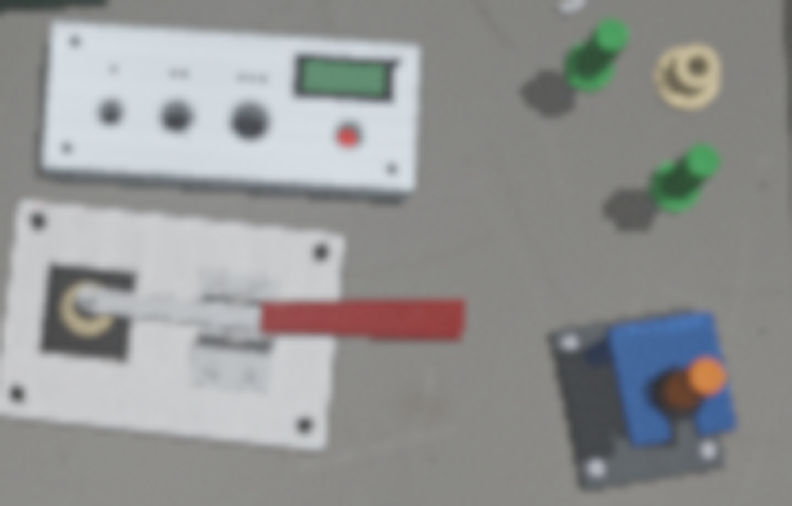

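View pics/c2.png

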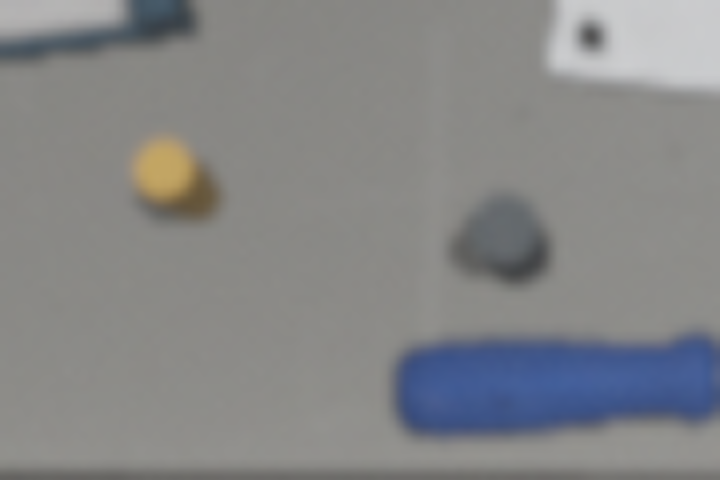

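The crops show the hole mouths at (111,111), (178,117) and (250,120), and the bore at (348,133). The orange top is at (707,375), and the slot opens downwards, towards -x. The brass top is at c2 (165,170).

```bash
python3 - <<'E'
from h import *
c=load('top1')
f=lambda x,y,z:world(c,240+(x+.5)/4.4-.5,145+(y+.5)/4.4-.5,z)
g=lambda x,y,z:world(c,170+(x+.5)/8-.5,230+(y+.5)/8-.5,z)
for n,p,z in [('small',(111,111),.04),('mid',(178,117),.04),('large',(250,120),.04),('bore',(348,133),.04),('cTL',(52,22),.04),('cTR',(420,45),.04),('cBR',(415,190),.04),('cBL',(40,170),.04),('sty',(707,375),.148),('collar',(677,393),.09),('fTL',(610,327),.085),('fTR',(712,313),.085),('fBR',(735,425),.085),('fBL',(635,443),.085),('slot',(680,432),.085),('g1',(613,36),.148),('g2',(704,160),.148)]: print(n,f(*p,z).round(4))
for n,p in [('brass',(165,170)),('steel',(505,230))]: print(n,g(*p,.075).round(4))
from scipy.spatial.transform import Rotation as R
o=manip.get_obs(); print(R.from_quat(o['ee_rot']).as_matrix().round(3).tolist())
E
```

```text
small [0.627  0.0926 0.04  ]
mid [0.6239 0.0562 0.04  ]
large [0.6225 0.017  0.04  ]
bore [ 0.6156 -0.0362  0.04  ]
cTL [0.6772 0.1251 0.04  ]
cTR [ 0.6656 -0.0765  0.04  ]
cBR [ 0.584 -0.072  0.04 ]
cBL [0.5938 0.1308 0.04  ]
sty [ 0.4672 -0.1972  0.148 ]
collar [ 0.4667 -0.1968  0.09  ]
fTL [ 0.5015 -0.1649  0.085 ]
fTR [ 0.5092 -0.218   0.085 ]
fBR [ 0.451  -0.2271  0.085 ]
fBL [ 0.4415 -0.1754  0.085 ]
slot [ 0.4473 -0.1987  0.085 ]
g1 [ 0.6383 -0.1579  0.148 ]
g2 [ 0.5747 -0.2007  0.148 ]
brass [0.4284 0.2596 0.075 ]
steel [0.4119 0.1639 0.075 ]
[[-0.943, 0.331, -0.0], [0.331, 0.943, -0.001], [-0.0, -0.001, -1.0]]
```

```bash
cat >> h.py <<'E'
from scipy.spatial.transform import Rotation as R
def to(x,y,z,yaw=None):
    "tool-frame shift (mm) and twist from the present pose to TCP xyz; yaw = world angle of tool y"
    o=manip.get_obs(); M=R.from_quat(o['ee_rot']).as_matrix()
    a=np.arctan2(M[1,1],M[0,1]); tw=0 if yaw is None else -((yaw-a+np.pi)%(2*np.pi)-np.pi)
    print('t',round(o['clock'],2),'pos',o['position'].round(4),'yaw',round(a,3),'tilt',M[:,2].round(3),'F',o['ft_force'].round(1),'grip',round(o['grip_width'],3),round(o['grasp_force'],1))
    print(' shift',(M.T@(np.array([x,y,z])-o['position'])*1000).round(1),'twist',round(tw,3))
E
python3 -m creep '[[[-34,-22,0],0.12],[[-68,-44,0],0.24],[[-101,-66,0],0.36],[[-135,-88,0],0.48],[[-169,-110,0],0.6]]' 0.7
python3 -c "
from h import *
to(.45,.2,.3,0);to(.467,-.197,.25,0)
c=load('top1')
for p in [(130,222),(165,212),(165,222),(205,215),(180,225),(150,232)]: print(p,world(c,*p).round(3))"
```

```text
clock: 0.52
position: [0.3309, 0.4281, 0.3036]
ee_rot: [0.454, 0.891, -0.0, -0.0]
ft_force: [-0.2, 0.3, 0.3]
grip_width: 0.702
grasp_force: 0.0
t 0.52 pos [0.3309 0.4281 0.3036] yaw 0.627 tilt [-0. -0. -1.] F [-0.2  0.3  0.3] grip 0.702 0.0
 shift [-254.6  -37.4    3.6] twist 0.627
t 0.52 pos [0.3309 0.4281 0.3036] yaw 0.627 tilt [-0. -0. -1.] F [-0.2  0.3  0.3] grip 0.702 0.0
 shift [-586.  -256.6   53.7] twist 0.627
(130, 222) [0.496 0.401 0.061]
(165, 212) [0.526 0.329 0.024]
(165, 222) [0.5   0.325 0.039]
(205, 215) [0.515 0.231 0.048]
(180, 225) [0.496 0.293 0.02 ]
(150, 232) [0.477 0.362 0.028]
```

```bash
python3 -m creep '[[[-40,-6,0],0.125],[[-80,-12,0],0.25],[[-120,-18,0],0.375],[[-160,-24,0],0.5],[[-200,-30,0],0.62]]' >/dev/null
python3 -c "
from h import *
to(.467,-.197,.25,0)"
```

```text
t 0.93 pos [0.4246 0.2489 0.3038] yaw 0.007 tilt [-0.  0. -1.] F [ 1.  -0.6  1.1] grip 0.701 0.0
 shift [-446.2   39.4   53.7] twist 0.007
```

```bash
python3 -m creep '[[[-40,4,0],0],[[-80,8,0],0],[[-120,12,0],0],[[-160,16,0],0],[[-200,20,0],0]]' >/dev/null
python3 -m creep '[[[-40,4,5],0],[[-80,8,10],0],[[-120,12,15],0],[[-160,16,20],0],[[-200,20,25],0]]' >/dev/null
python3 -m creep '[[[-23,0,12],0],[[-46,0,25],0],[[-46,0,25],0],[[-46,0,25],0]]' >/dev/null
python3 -c "
from h import *
to(.467,-.197,.174,0)
c=snap('wrist','w1')
hs=cv2.cvtColor(c['pixels'],cv2.COLOR_RGB2HSV)
m=((hs[...,0]>6)&(hs[...,0]<16)&(hs[...,1]>190)&(hs[...,2]>130)).astype(np.uint8)
n,l,s,ce=cv2.connectedComponentsWithStats(m)
for i in range(1,n):
  if s[i,4]>100: print(s[i],ce[i],world(c,*ce[i],.148),world(c,*ce[i]))"
```

```text
t 2.1 pos [ 0.4693 -0.1956  0.2531] yaw 0.01 tilt [-0.002 -0.    -1.   ] F [0.3 0.9 1. ] grip 0.703 0.0
 shift [-1.4 -2.1 79.1] twist 0.01
```

View pics/w1.png

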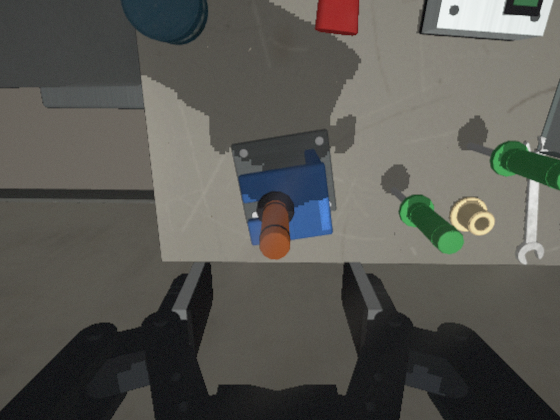

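The wrist view shows the stylus top at about (275,245) and the collar at (275,205), centred in x between the fingers.

```bash
python3 -c "
from h import *
c=load('w1'); E=np.linalg.inv(c['extrinsics']);print(E.round(3).tolist())
print(world(c,275,243,.148),world(c,275,243),world(c,275,206,.09))
print(world(c,239,177,.085),world(c,327,163,.085),world(c,331,233,.085),world(c,250,244,.085))"
```

```text
[[1.0, 0.01, 0.001, 0.468], [0.01, -0.945, -0.328, -0.112], [-0.002, 0.328, -0.945, 0.324], [0.0, 0.0, 0.0, 1.0]]
[ 0.46774567 -0.19673851  0.148     ] [ 0.46774787 -0.19635427  0.14879576] [ 0.46733258 -0.19528422  0.09      ]
[ 0.44133168 -0.17529279  0.085     ] [ 0.50376734 -0.16441687  0.085     ] [ 0.50993406 -0.21832323  0.085     ] [ 0.44840589 -0.22822005  0.085     ]
```

```bash
python3 -m creep '[[[-1,-2,26],0.01],[[-1,-2,52],0.01],[[-1,-2,70],0.01],[[-1,-2,79],0.01],[[-1,-2,79],0.01]]' >/dev/null
python3 -m creep '[[[0,0,0],0],[[0,0,0],0],[[0,0,0],0],[[0,0,0],0],[[0,0,0],0]]' 0 60
python3 -m creep '[[[0,0,0],0],[[0,0,-2],0],[[0,0,-5],0]]' 
python3 -c "
from h import *
to(.6156,-.0362,.22,0)"
```

```text
clock: 2.98
position: [0.4687, -0.1956, 0.176]
ee_rot: [0.706, 0.708, 0.001, 0.001]
ft_force: [-1.3, 1.4, 6.4]
grip_width: 0.19
grasp_force: 58.3
clock: 3.23
position: [0.4681, -0.1955, 0.1802]
ee_rot: [0.706, 0.708, 0.0, 0.0]
ft_force: [-0.3, 0.3, 0.1]
grip_width: 0.194
grasp_force: 58.4
t 3.23 pos [ 0.4681 -0.1955  0.1802] yaw 0.003 tilt [ 0.  0. -1.] F [-0.3  0.3  0.1] grip 0.194 58.4
 shift [158.9 148.  -39.7] twist 0.003
```

```bash
python3 -m creep '[[[0,0,-25],0],[[0,0,-50],0],[[0,0,-68],0],[[20,10,-72],0],[[45,30,-72],0]]' >/dev/null
python3 -m creep '[[[25,25,0],0],[[50,50,0],0],[[76,76,0],0],[[100,100,0],0],[[108,115,0],0]]' >/dev/null
python3 -m creep '[[[2,2,20],0],[[2,2,40],0],[[2,2,40],0],[[2,2,40],0]]' >/dev/null
python3 -c "
from h import *
to(.6156,-.0362,.17,0)
c=snap('wrist','w2');c=snap('scene','s2');c=snap('top','t2')"
```

```text
t 4.4 pos [ 0.6141 -0.0402  0.2116] yaw 0.003 tilt [-0.002 -0.    -1.   ] F [ 0.7 -0.9  0. ] grip 0.193 58.6
 shift [ 4.1  1.6 41.6] twist 0.003
```

View pics/w2.png

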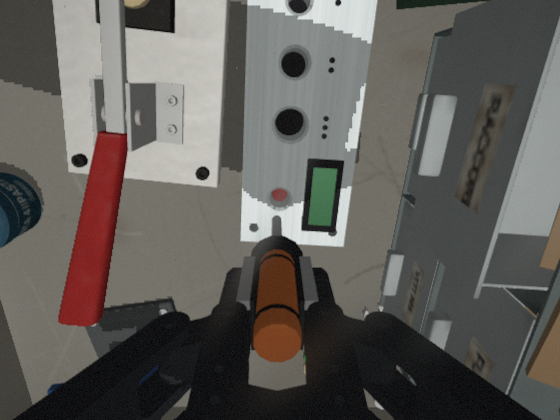

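```bash
python3 -c "
from h import *
c=load('w2')
b=cv2.resize(cv2.imread('pics/w2.png')[20:260,230:360],None,fx=2.5,fy=2.5,interpolation=cv2.INTER_CUBIC)
b2=cv2.resize(cv2.imread('pics/w2.png')[180:250,245:315],None,fx=6,fy=6,interpolation=cv2.INTER_CUBIC)
o=np.zeros((600,760,3),np.uint8);o[:,:325]=b;o[:420,330:750]=b2;cv2.imwrite('pics/c3.png',o)
for p,z in [((280,196),.04),((289,123),.04),((293,64),.04),((276,219),.066)]: print(world(c,*p,z).round(4))"
```

```text
[ 0.6158 -0.0351  0.04  ]
[0.6217 0.0179 0.04  ]
[0.6238 0.0557 0.04  ]
[ 0.613 -0.043  0.066]
```

View pics/c3.png

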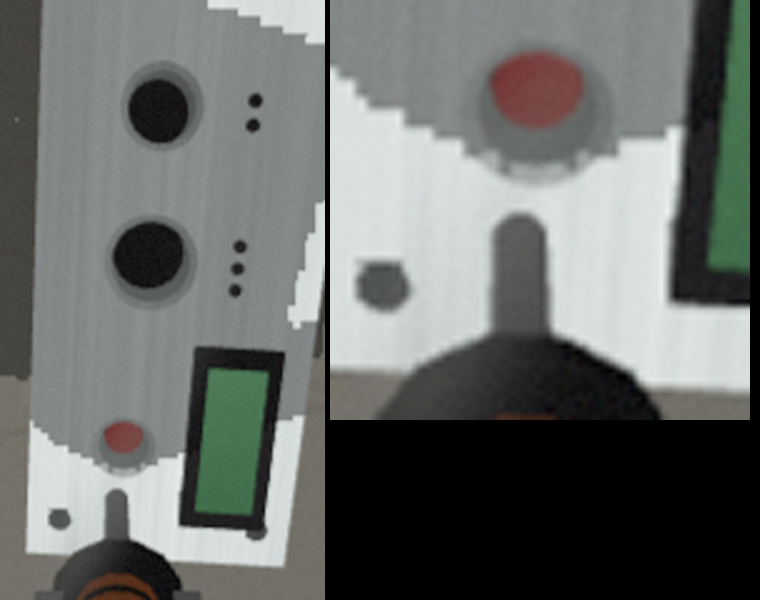

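The bore mouth centre is at about (280.5,199) and the pin tip at (276.7,220). The tip therefore needs about +2.5 mm in x and +6 mm in y.

```bash
python3 -m creep '[[[3,1,0],0],[[6,2.5,0],0],[[6,2.5,10],0],[[6,2.5,19],0],[[6,2.5,19],0]]' >/dev/null
python3 -c "
from h import *
to(.6156,-.0362,.163,0)
c=snap('wrist','w3')
b2=cv2.resize(cv2.imread('pics/w3.png')[170:245,245:320],None,fx=8,fy=8,interpolation=cv2.INTER_CUBIC)
cv2.imwrite('pics/c4.png',b2)"
```

```text
t 4.97 pos [ 0.616  -0.0338  0.1904] yaw 0.003 tilt [-0.003 -0.    -1.   ] F [-0.1 -0.1 -0.6] grip 0.194 58.6
 shift [-2.4 -0.3 27.4] twist 0.003
```

View pics/c4.png

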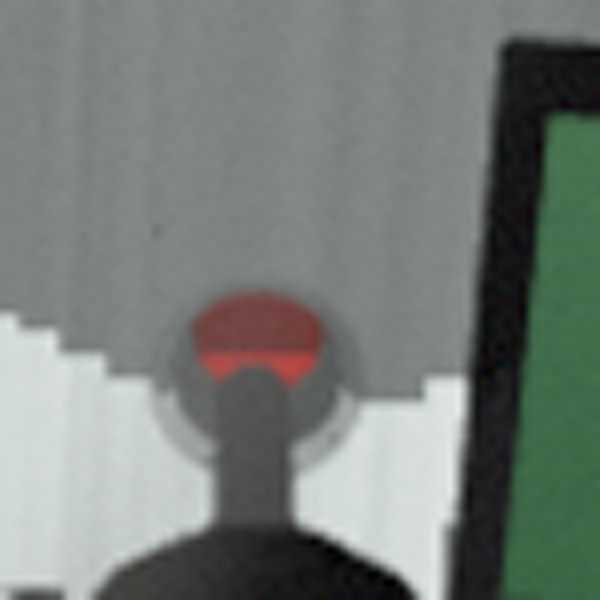

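Tip and mouth are within about 0.7 mm of each other (mouth (257,380), tip (253,388) at mouth level in the crop). I'll push down.

```bash
python3 -m creep '[[[0.6,0,7],0],[[0.6,0,13],0],[[0.6,0,15],0],[[0.6,0,17],0],[[0.6,0,17],0]]'
python3 -m creep '[[[0,0,1],0],[[0,0,2],0],[[0,0,3],0],[[0,0,3],0]]'
```

```text
clock: 5.43
position: [0.6169, -0.0336, 0.1755]
ee_rot: [0.706, 0.708, -0.0, -0.0]
ft_force: [0.4, -0.2, 0.1]
grip_width: 0.199
grasp_force: 58.5
clock: 5.77
position: [0.6172, -0.0336, 0.173]
ee_rot: [0.706, 0.708, 0.0, 0.0]
ft_force: [-1.2, -0.1, 2.2]
grip_width: 0.199
grasp_force: 58.6
```

```bash
python3 -m creep '[[[0,0,1],0],[[0,0,2],0],[[0,0,3],0],[[0,0,3],0]]'
python3 -m creep '[[[0,0,1],0],[[0,0,2],0],[[0,0,2],0]]'
```

```text
clock: 6.1
position: [0.6172, -0.0336, 0.17]
ee_rot: [0.706, 0.708, 0.0, 0.0]
ft_force: [-1.0, -0.5, 3.5]
grip_width: 0.192
grasp_force: 58.8
clock: 6.35
position: [0.6176, -0.0337, 0.1695]
ee_rot: [0.706, 0.708, 0.001, 0.0]
ft_force: [-5.0, 0.3, 16.2]
grip_width: 0.192
grasp_force: 60.6
```

```bash
for i in 1 2 3; do python3 -m creep '[[[0,0,0.4],0],[[0,0,0.4],0],[[0,0,0.4],0],[[0,0,0.4],0],[[0,0,0.4],0]]' | tr '\n' ' '; done
python3 -m creep '[[[0,0,-4],0],[[0,0,-14],0],[[0,0,-30],0],[[0,0,-60],0],[[0,0,-79],0]]'
python3 -c "
from h import *
to(.468,-.1955,.25,0)"
```

```text
clock: 6.77 position: [0.6177, -0.0338, 0.1694] ee_rot: [0.706, 0.708, 0.001, 0.0] ft_force: [-6.0, -0.6, 19.3] grip_width: 0.197 grasp_force: 60.7 clock: 7.18 position: [0.6178, -0.0338, 0.1693] ee_rot: [0.706, 0.708, 0.001, 0.0] ft_force: [-7.2, 0.3, 21.5] grip_width: 0.196 grasp_force: 61.0 clock: 7.6 position: [0.6178, -0.0338, 0.1691] ee_rot: [0.706, 0.708, 0.001, 0.001] ft_force: [-6.2, 1.4, 23.2] grip_width: 0.192 grasp_force: 61.4 clock: 8.02
position: [0.6171, -0.0336, 0.2476]
ee_rot: [0.706, 0.708, 0.0, 0.0]
ft_force: [0.8, 0.3, -0.2]
grip_width: 0.193
grasp_force: 58.5
t 8.02 pos [ 0.6171 -0.0336  0.2476] yaw 0.003 tilt [ 0. -0. -1.] F [ 0.8  0.3 -0.2] grip 0.193 58.5
 shift [-161.4 -149.6   -2.4] twist 0.003
```

```bash
python3 -m creep '[[[-20,-20,-3],0],[[-48,-46,-3],0],[[-75,-73,-3],0],[[-103,-100,-3],0],[[-130,-128,-3],0]]' >/dev/null
python3 -m creep '[[[-16,-12,0],0],[[-31,-21.5,0],0],[[-31,-21.5,0],0],[[-31,-21.5,0],0]]' >/dev/null
python3 -c "
from h import *
to(.468,-.1955,.25,0)
c=snap('wrist','w4')
b2=cv2.resize(cv2.imread('pics/w4.png')[120:270,200:350],None,fx=4,fy=4,interpolation=cv2.INTER_CUBIC)
cv2.imwrite('pics/c5.png',b2)"
```

```text
t 8.77 pos [ 0.4676 -0.1955  0.2489] yaw 0.001 tilt [ 0.     0.001 -1.   ] F [ 0.3  0.5 -0. ] grip 0.195 58.6
 shift [-0.   0.4 -1.1] twist 0.001
```

View pics/c5.png

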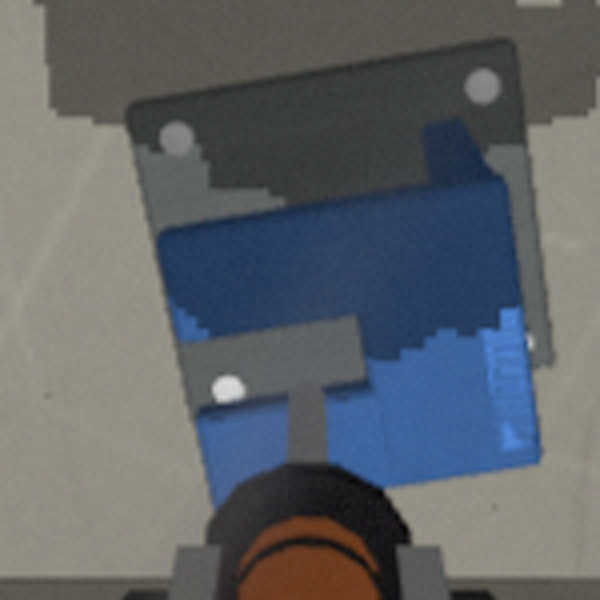

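The tip is at about crop (306,399). At that column, the slot lies between y≈327 and 390.

```bash
python3 -c "
from h import *
c=load('w4'); f=lambda x,y,z: world(c,200+(x+.5)/4-.5,120+(y+.5)/4-.5,z).round(4)
print('tip',f(306,399,.103));print('slot up/low',f(306,327,.085),f(306,391,.085), 'end', f(357,316,.085),f(370,380,.085))
print(f(160,234,.085),f(500,181,.085),f(541,462,.085))"
```

```text
tip [ 0.4669 -0.1985  0.103 ]
slot up/low [ 0.4669 -0.1918  0.085 ] [ 0.4669 -0.2042  0.085 ] end [ 0.4761 -0.1897  0.085 ] [ 0.4786 -0.202   0.085 ]
[ 0.4412 -0.1745  0.085 ] [ 0.5006 -0.1649  0.085 ] [ 0.5108 -0.2183  0.085 ]
```

```bash
python3 -m creep '[[[0,0,20],0],[[0,0,40],0],[[0,0,55],0],[[0,0,66],0],[[0,0,70],0]]'
python3 -m creep '[[[0,0,1],0],[[0,0,2],0],[[0,0,3],0],[[0,0,3],0]]'
```

```text
clock: 9.23
position: [0.4679, -0.1938, 0.177]
ee_rot: [0.705, 0.709, -0.001, -0.001]
ft_force: [0.3, -0.5, -0.9]
grip_width: 0.193
grasp_force: 58.6
clock: 9.57
position: [0.4684, -0.195, 0.1762]
ee_rot: [0.706, 0.708, 0.0, 0.0]
ft_force: [0.2, -0.0, -0.2]
grip_width: 0.194
grasp_force: 58.6
```

```bash
python3 -m creep '[[[0,0,0.5],0],[[0,0,1],0],[[0,0,1],0]]'|grep -E 'pos|ft'
python3 -m creep '[[[0,0,0.5],0],[[0,0,1],0],[[0,0,1],0]]'|grep -E 'pos|ft'
```

```text
position: [0.4685, -0.1951, 0.176]
ft_force: [-4.1, 2.0, 12.7]
position: [0.4686, -0.1952, 0.1759]
ft_force: [-9.1, 3.1, 27.4]
```

```bash
python3 -m creep '[[[0,0,-1.5],0],[[0,0,-1.5],0]]'|grep -E 'pos|ft'
python3 -m creep '[[[0,0,0],0],[[0,0,0],0],[[0,0,0],0],[[0,0,0],0],[[0,0,0],0]]' 0.6 |grep -E 'pos|ft|grip'
python3 -m creep '[[[0,0,-25],0],[[0,0,-60],0],[[0,0,-100],0],[[20,0,-120],0],[[50,0,-120],0]]' >/dev/null
python3 -c "
from h import *
to(.4284,.2596,.2,0)
c=snap('wrist','w5');c=snap('top','t5')
a=cv2.imread('pics/w5.png');b=cv2.resize(cv2.imread('pics/t5.png')[195:265,360:420],None,fx=6,fy=6)
o=np.zeros((420,780,3),np.uint8);o[:,:420]=a[:,100:520];o[:,420:]=b;cv2.imwrite('pics/c6.png',o)"
```

```text
position: [0.4685, -0.1951, 0.176]
ft_force: [-1.6, 0.2, 9.9]
position: [0.468, -0.1949, 0.175]
ft_force: [-0.1, 0.4, -0.4]
grip_width: 0.601
t 11.07 pos [ 0.469  -0.1478  0.2998] yaw -0.003 tilt [ 0.007 -0.001 -1.   ] F [ 1.6  0.4 -0.2] grip 0.599 0.0
 shift [407.4 -42.4  99.1] twist -0.003
```

View pics/c6.png

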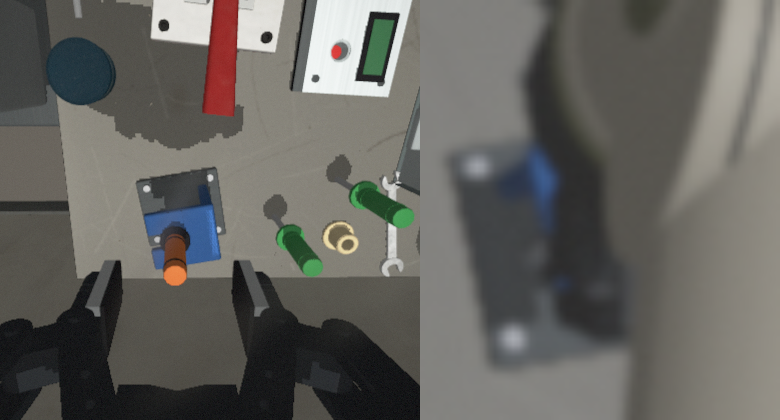

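The stylus hangs upright in the rack, with its top at (275,272). Next is the brass dowel. My picture budget is used up, so I'll locate it by image code.

```bash
python3 -m creep '[[[30,-3,0],0],[[70,-7,0],0],[[110,-11,0],0],[[150,-15,0],0],[[190,-19,0],0]]' >/dev/null
python3 -m creep '[[[40,-4,0],0],[[80,-8,0],0],[[120,-12,0],0],[[160,-16,0],0],[[200,-20,0],0]]' >/dev/null
python3 -m creep '[[[17,-3,30],0],[[17,-3,60],0],[[17,-3,90],0],[[17,-3,90],0],[[17,-3,90],0]]' >/dev/null
python3 -c "
from h import *
to(.4284,.2596,.114,0)
c=snap('wrist','w6'); Z=c['z_map']; E=np.linalg.inv(c['extrinsics'])
v,u=np.mgrid[:420,:560]; P=np.stack([(u-c['cx'])/c['fx']*Z,(v-c['cy'])/c['fy']*Z,Z],-1)@E[:3,:3].T+E[:3,3]
d=np.hypot(P[...,0]-.4284,P[...,1]-.2596)
m=(d<.03)&(abs(P[...,2]-.075)<.006)&(Z>0); q=P[m]; print(m.sum(),q.mean(0),q.min(0),q.max(0), u[m].mean(), v[m].mean(), c['pixels'][m].mean(0))
(cx,cy),r=cv2.minEnclosingCircle((q[:,:2]*1000).astype(np.float32)); print(cx,cy,r)
print(world(c,u[m].mean(),v[m].mean(),.075))
m=(d<.12)&(P[...,2]>.035)&(P[...,2]<.13)&(Z>0)
n,l,s,ce=cv2.connectedComponentsWithStats(m.astype(np.uint8))
for i in range(1,n):
  if s[i,4]>60: print(s[i,4],P[l==i].min(0).round(3),P[l==i].max(0).round(3))"
```

```text
t 12.42 pos [0.4243 0.2611 0.2044] yaw 0.003 tilt [-0.002 -0.002 -1.   ] F [0.8 1.1 1.7] grip 0.599 0.0
 shift [-1.3  4.4 90.4] twist 0.003
524 [0.42844396 0.26069452 0.07491176] [0.42121081 0.25178423 0.06908896] [0.43595696 0.26782414 0.07691727] 284.3874045801527 224.6145038167939 [129.80343511 105.30916031  66.44465649]
428.6029968261719 259.76708984375 8.138859748840332
[0.4284422  0.26074664 0.075     ]
464 [0.46  0.367 0.035] [0.479 0.375 0.06 ]
6786 [0.474 0.228 0.035] [0.548 0.361 0.049]
885 [0.421 0.252 0.035] [0.436 0.268 0.077]
1330 [0.402 0.154 0.035] [0.422 0.174 0.078]
```

```bash
python3 -m creep '[[[-1,4.2,0],0],[[-1,4.2,20],0],[[-1,4.2,45],0],[[-1,4.2,70],0],[[-1,4.2,82],0]]' 0.4 >/dev/null
python3 -m creep '[[[0,0,4],0],[[0,0,7],0],[[0,0,7],0]]' |grep -E 'pos|ft|grip'
python3 -m creep '[[[0,0,0],0],[[0,0,0],0],[[0,0,0],0],[[0,0,0],0],[[0,0,0],0]]' 0 60 |grep -E 'pos|ft|gr'
python3 -m creep '[[[0,0,-3],0],[[0,0,-20],0],[[0,0,-50],0],[[0,0,-85],0],[[0,0,-85],0]]' |grep -E 'pos|ft|gr'
python3 -c "
from h import *
to(.6238,.0560,.23,-0.057)"
```

```text
position: [0.4297, 0.2613, 0.1173]
ft_force: [0.0, -0.0, 0.3]
grip_width: 0.404
position: [0.4296, 0.2615, 0.1177]
ft_force: [-1.6, -0.7, 7.0]
grip_width: 0.173
grasp_force: 58.4
position: [0.4312, 0.2622, 0.2076]
ft_force: [1.1, 0.4, -0.3]
grip_width: 0.167
grasp_force: 58.6
t 13.97 pos [0.4312 0.2622 0.2076] yaw 0.002 tilt [ 0.007  0.006 -1.   ] F [ 1.1  0.4 -0.3] grip 0.167 58.6
 shift [-206.6  192.2  -22.3] twist 0.059
```

```bash
python3 -m creep '[[[-15,14,-20],0],[[-43,40,-22],0],[[-71,66,-22],0],[[-100,92,-22],0],[[-128,119,-22],0]]' >/dev/null
python3 -m creep '[[[-27,25,0],0],[[-54,50,0],0],[[-73,69,0],0],[[-76,73,0],0],[[-76,73,0],0]]' >/dev/null
python3 -m creep '[[[0,0,20],0],[[0,0,40],0],[[0,0,46],0],[[0,0,46],0],[[0,0,46],0]]' >/dev/null
cat > look.py <<'E'
from h import *
import sys
to(.6238,.0560,.1475,0)
c=snap('wrist',sys.argv[1]); Z=c['z_map']; E=np.linalg.inv(c['extrinsics'])
v,u=np.mgrid[:420,:560]; P=np.stack([(u-c['cx'])/c['fx']*Z,(v-c['cy'])/c['fy']*Z,Z],-1)@E[:3,:3].T+E[:3,3]
g=cv2.cvtColor(c['pixels'],cv2.COLOR_RGB2HSV)
top=(abs(P[...,2]-.04)<.004)&(abs(P[...,0]-.62)<.04)
m=(g[...,1]>90)&(g[...,0]>12)&(g[...,0]<32)&(abs(u-280)<40)&(v>130)
vs,us=np.where(m); print('brass px',m.sum(),us.min(),us.max(),vs.min(),vs.max())
for r in range(vs.min(),min(vs.max(),vs.min()+30),3): k=us[vs==r]; print(r,k.min(),k.max(),Z[r,int(k.mean())].round(3),P[r,int(k.mean())].round(4))
# dark hole blobs on the counter
k=((g[...,2]<60)&(u>200)&(u<360)).astype(np.uint8); n,l,s,ce=cv2.connectedComponentsWithStats(k)
for i in range(1,n):
  if 60<s[i,4]<3000: print('dark',s[i],ce[i].round(1),world(c,*ce[i],.04).round(4))
E
python3 look.py w7
```

```text
t 15.22 pos [0.6212 0.0584 0.1778] yaw 0.004 tilt [-0.  0. -1.] F [-0.7 -0.1  0.1] grip 0.166 58.7
 shift [-2.5  2.5 30.3] twist 0.004
brass px 2934 241 295 227 349
227 282 283 0.2 [0.624  0.0635 0.0642]
230 280 286 0.196 [0.6245 0.0633 0.068 ]
233 278 288 0.192 [0.6244 0.0634 0.0724]
236 276 288 0.187 [0.6238 0.0639 0.0776]
239 275 288 0.183 [0.6232 0.0641 0.0818]
242 273 289 0.18 [0.6232 0.0637 0.0846]
245 272 289 0.175 [0.6226 0.0646 0.09  ]
248 270 289 0.172 [0.622  0.0646 0.0935]
251 270 290 0.17 [0.6225 0.064  0.0955]
254 266 290 0.167 [0.6215 0.0642 0.0992]
dark [201  94   7  14  70] [203.2 100.9] [0.5778 0.1326 0.04  ]
dark [248 126  10  10  84] [252.4 130.6] [0.6061 0.1157 0.04  ]
dark [348 133  10  10  77] [352.5 137.1] [0.6663 0.1121 0.04  ]
dark [277 158  18  11 149] [285.7 163.1] [0.6263 0.096  0.04  ]
dark [281 210  12   9  68] [286.2 214.5] [0.6271 0.062  0.04  ]
```

```bash
cat > fit.py <<'E'
from h import *
import sys
from scipy.optimize import least_squares
c=load(sys.argv[1]); Z=c['z_map']; E=np.linalg.inv(c['extrinsics'])
v,u=np.mgrid[:420,:560]; P=np.stack([(u-c['cx'])/c['fx']*Z,(v-c['cy'])/c['fy']*Z,Z],-1)@E[:3,:3].T+E[:3,3]
lo,hi=map(float,sys.argv[2:4])
for a,b in [(lo,(lo+hi)/2),((lo+hi)/2,hi)]:
  q=P[(Z>0)&(P[...,2]>a)&(P[...,2]<b)&(np.hypot(P[...,0]-.622,P[...,1]-.058)<.02)]
  s=least_squares(lambda p:np.hypot(q[:,0]-p[0],q[:,1]-p[1])-.008,[.622,.057],loss='soft_l1',f_scale=.0005)
  print('dowel',a,b,len(q),s.x.round(4),q[:,0].min().round(4),q[:,0].max().round(4))
# hole mid rim: top-surface points missing
cand=(abs(P[...,2]-.04)<.002)
W=world
g=cv2.cvtColor(c['pixels'],cv2.COLOR_RGB2GRAY)
for y in np.arange(.052,.076,.003):
  row=[]
  Ci=c['extrinsics']
  for x in np.arange(.608,.6405,.0015):
    p=Ci@np.array([x,y,.04,1]); a,b=p[0]/p[2]*c['fx']+c['cx'],p[1]/p[2]*c['fy']+c['cy']
    row.append(f'{g[int(round(b)),int(round(a))]:3d}')
  print(round(y,3),' '.join(row))
E
python3 fit.py w7 .066 .092
```

```text
dowel 0.066 0.079 251 [0.6204 0.0563] 0.6127 0.628
dowel 0.079 0.092 305 [0.6205 0.0563] 0.6128 0.6282
0.052 216 186 176 176 107  86  85  80  80  76  72  68  66  84  88  87 129 124 180 188 222 218
0.055 135 135 131 130 126 125 103  96  96  93  96  89  93  87  90  87  88 103 108 128 131 134
0.058 135 134 132 132 125 122 106 103  99 102  92  89  89  95  90  87  85  98 109 133 134 131
0.061 137 135 132 131 129 122 108  88  71  67  63  57  48  38  36  75  90 104 124 129 133 136
0.064 134 137 133 130 132 128 118  98  78  73  72  67  62  59  51  85 111 126 128 128 132 135
0.067 134 134 132 129 133 130 125 128 129 126 122 122 123 125 129 130 130 127 134 129 134 136
0.07 133 132 134 128 133 132 127 130 128 129 131 131 131 130 130 128 132 128 134 132 135 136
0.073 134 135 135 127 133 131 128 127 130 132 128 132 131 128 131 132 132 128 132 131 136 140
```

```bash
python3 -m creep '[[[-0.5,2,0],0],[[-1,4.2,0],0],[[-1,4.2,6],0],[[-1,4.2,12],0],[[-1,4.2,12],0]]' |grep -E 'pos|ft'
python3 -c "
from h import *
snap('wrist','w8')"; python3 fit.py w8 .055 .082
```

```text
position: [0.625, 0.0565, 0.1636]
ft_force: [-0.3, -0.6, -1.0]
dowel 0.055 0.0685 281 [0.624  0.0543] 0.6162 0.6317
dowel 0.0685 0.082 328 [0.6241 0.0543] 0.6163 0.6318
0.052 188 134 129 132 129 123  84  83  79  76  75  69  71  64  59  61  82 107 126 128 130 133
0.055 134 133 129 132 123 122  93  82  81  79  77  75  71  63  64  77  87  94 107 126 134 133
0.058 132 135 130 131 123 120 104 101  96  82  80  75  73  74  86  86  87 104 107 126 133 133
0.061 134 135 131 128 129 120 104  98  76  69  66  60  58  51  46  88  86 107 126 128 134 137
0.064 135 132 132 129 129 129 123  95  71  66  66  62  59  53  50  83 111 128 130 129 133 135
0.067 134 134 132 129 131 129 127 129 129 127 121 120 123 122 132 131 129 127 132 131 134 135
0.07 135 135 132 128 132 130 129 127 128 130 129 128 129 131 132 131 130 128 132 130 133 138
0.073 133 136 136 131 132 130 127 128 128 130 128 128 129 128 132 134 130 127 133 130 134 139
```

```bash
python3 -m creep '[[[0.7,1,0],0],[[0.7,1,3],0],[[0.7,1,6],0],[[0.7,1,6],0]]' |grep -E 'pos|ft'
python3 -m creep '[[[0,0,2],0],[[0,0,4],0],[[0,0,5],0],[[0,0,5],0]]' |grep -E 'pos|ft'
```

```text
position: [0.6264, 0.0572, 0.1585]
ft_force: [0.4, -0.5, -1.3]
position: [0.6264, 0.0576, 0.1538]
ft_force: [-1.4, 1.2, -1.0]
```

```bash
python3 -m creep '[[[0,0,2],0],[[0,0,4],0],[[0,0,6],0],[[0,0,6],0]]' |grep -E 'pos|ft'
python3 -m creep '[[[0,0,2],0],[[0,0,4],0],[[0,0,6],0],[[0,0,6],0]]' |grep -E 'pos|ft'
```

```text
position: [0.6264, 0.0575, 0.1476]
ft_force: [-1.2, 2.3, -3.3]
position: [0.6264, 0.0575, 0.1416]
ft_force: [-2.7, 3.8, -2.1]
```

Going in freely, with little side force.

```bash
python3 -m creep '[[[0,0.0,2],0],[[0,0,4],0],[[0,0,6],0],[[0,0,8],0],[[0,0,8],0]]' |grep -E 'pos|ft'
python3 -m creep '[[[0,0,1.5],0],[[0,0,3],0],[[0,0,3],0]]' |grep -E 'pos|ft'
python3 -m creep '[[[0,0,1],0],[[0,0,1.5],0],[[0,0,1.5],0]]' |grep -E 'pos|ft'
```

```text
position: [0.6264, 0.0576, 0.1338]
ft_force: [-3.5, 3.8, -0.7]
position: [0.6264, 0.0576, 0.1309]
ft_force: [-3.1, 3.8, -0.1]
position: [0.6264, 0.0577, 0.1298]
ft_force: [-5.0, 3.2, 3.2]
```

```bash
python3 -m creep '[[[0,0,0.7],0],[[0,0,1],0],[[0,0,1],0]]' |grep -E 'pos|ft'
python3 -m creep '[[[0,0,0.5],0],[[0,0,0.5],0]]' |grep -E 'pos|ft'
```

```text
position: [0.6266, 0.0576, 0.1297]
ft_force: [-8.8, 4.1, 10.8]
position: [0.6267, 0.0576, 0.1297]
ft_force: [-11.0, 4.8, 15.5]
```

```bash
python3 -m creep '[[[0,0,-1],0],[[0,0,-1],0]]' |grep -E 'pos|ft'
python3 -m creep '[[[0,0,-1],0],[[0,0,-1],0],[[0,0,-1],0],[[0,0,-1],0],[[0,0,-1],0]]' 0.45 |grep -E 'pos|ft|gr'
python3 -m creep '[[[0,0,-20],0],[[0,0,-50],0],[[0,0,-85],0],[[0,0,-120],0],[[0,0,-140],0]]' >/dev/null
python3 -m creep '[[[0,-30,0],0],[[0,-60,0],0],[[0,-60,0],0],[[0,-60,0],0],[[0,-60,0],0]]' >/dev/null
python3 -c "
from h import *
to(.5,0,.3)
for n in('wrist','top'):
  c=snap(n,n+'9'); Z=c['z_map']; E=np.linalg.inv(c['extrinsics'])
  v,u=np.mgrid[:420,:560]; P=np.stack([(u-c['cx'])/c['fx']*Z,(v-c['cy'])/c['fy']*Z,Z],-1)@E[:3,:3].T+E[:3,3]
  for nm,x,y,z in [('brass',.625,.056,.087),('stylus',.4675,-.1965,.148),('steel',.412,.164,.075),('g2',.575,-.2,.148),('tin',.385,-.05,.044)]:
    m=(np.hypot(P[...,0]-x,P[...,1]-y)<.025)&(P[...,2]>z-.02)&(P[...,2]<z+.02)&(Z>0)
    q=P[m]
    if len(q)>5: t=q[q[:,2]>np.percentile(q[:,2],97)-.004]; print(n,nm,len(q),t.mean(0).round(4),q[:,2].max().round(4))"
```

```text
position: [0.6265, 0.0576, 0.1297]
ft_force: [-6.5, 4.2, 6.9]
position: [0.6269, 0.0569, 0.1302]
ft_force: [-0.2, 0.6, 0.2]
grip_width: 0.45
grasp_force: 0.0
t 19.82 pos [0.5671 0.0571 0.2706] yaw 0.003 tilt [ 0.001  0.    -1.   ] F [ 0.4 -0.   1. ] grip 0.451 0.0
 shift [-56.9 -67.3 -29.5] twist 0
wrist brass 465 [0.6247 0.0569 0.0874] 0.0891
wrist steel 1070 [0.413  0.1635 0.0755] 0.0777
wrist tin 2113 [ 0.3853 -0.0492  0.0431] 0.0458
top stylus 73 [ 0.4674 -0.1963  0.1483] 0.1516
top steel 69 [0.4112 0.1645 0.0759] 0.0787
```

The brass top reads 0.087 m, which is the full depth of the hole. The stylus top is at 0.148 m at its seat, and the steel dowel and tin haven't moved.

```bash
python3 -c "
from workcell import manip
print(manip.hand_in())"
```

```text
the job is handed in; nothing more can be done
None
```

I've handed the job in, about 20 s in on the robot's clock: the button was held at its stop for over a second, the stylus hangs back in the rack, and the brass dowel is at the bottom of the middle hole; the steel dowel and tin haven't moved, and I didn't re-measure the other loose items.

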